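Seal both ends of a gift carton on the stamp and tray it

TASK

Seal the gift carton on the spring-backed stamp: keeping it upright, press its red end squarely onto the middle of the red pad until the pad is pushed fully home, then turn the carton round and press its blue end home in the same way. Then lower the carton lengthwise into the empty, green-floored bay of the wooden tray, setting it down rather than dropping it, and let go. Leave the bottle, the pen pot, the jar and the pack in the tray's other bay standing where they are.

Things in the scene. Friction and masses are not known exactly. Their poses are not given: they have to be found in the camera images.
- gift_center (a point): Centre of the gift carton, a closed white box 130 long (its x axis) x 56 wide (y) x 80 high (z), 0.25 to 0.49 kg, standing upright on the table (this point 40 mm above its underside). Red band and end panel at its +x end, blue at its -x end, pink heart on top. Any yaw. The bottle, pen pot and jar stand close round it: one beyond each end (15 to 30 mm off), one about 55 mm off its +y side.
- gift_red (a point): Centre of the carton's red end face: 65 mm along +x from its centre. Same axes as the carton.
- gift_blue (a point): Centre of the carton's blue end face: 65 mm along -x from its centre. Same axes as the carton.
- pad (a point): Centre of the front face of the stamp's red rubber pad (40 mm across, 8 thick, on a black plate 46 x 46), 44 mm above the table; it moves with the pad. Its +x axis is level and is the direction in which the carton pushes the pad in; the carton comes from the -x side, where the table is bare.
- bracket: Fixed grey bent-steel bracket round the pad, same axes as the pad; origin on the table 60 mm in front of the unpressed pad's face. Two upright guide cheeks, 56 mm high, 4 thick, 76 mm apart inside, reach 28 mm out in front of the unpressed pad, one either side; the back plate, 66 mm high, is 60 mm behind the pad's face.
- stamp (a joint): How far the pad is pushed in, m: 0 out, 0.012 fully home at its stop. A spring returns it: about 3 N to start, 8 N fully home. More than 0.009, held for 0.3 s, counts as home.
- bay (a point): Middle of the green floor of the tray's empty bay, on the floor's upper face, 8 mm above the table; x axis along the bay's length. The bay is 150 long x 72 wide inside; the tray (fixed, pale wood, 166 x 166) has outer walls 26 mm high and a divider 20 mm high between its two bays, which lie side by side 78 mm apart.
- pack_center (a point): Centre of the yellow and orange pack, 124 x 50 x 36 high, loose in the tray's other bay with its top 42 mm above the table; a bystander: leave it. Same axes as the tray's bays.
- bottle_center (a point): Centre of a blue bottle with a white cap, 62 across, 165 high. It stands upright, loose, near the carton, a bystander: leave it standing where it is.
- penpot_center (a point): Centre of a grey pen pot, 68 across and 90 high; its pens reach up to 129 mm (this point 45 mm up). It stands upright, loose, near the carton, a bystander: leave it standing where it is.
- jar_center (a point): Centre of a jar with an orange lid, 68 across, 85 high. It stands upright, loose, near the carton, a bystander: leave it standing where it is.

How it is judged:
By the outcome, as a careful person would: the job done as asked, in the order asked, and still so for the second after the job is handed in, with the robot touching nothing.
It also fails if it takes over 72 s, if anything falls off the work surface, if the arm or the gripper's body presses on something with over 40 N, if the wrist force passes 120 N, or if a joint passes its speed limit or range.

ROBOT

A 6-joint arm with a two-finger parallel gripper is mounted at the origin on the work surface. World frame = base frame: x ahead of the robot, y to its left, z up, the work surface at z = 0. Lengths are in m, angles in rad, forces in N, time in s.
With the tool pointing down it reaches from about 0.275 to 0.725 m from the base axis. Payload 15.9 kg.
Tool frame: the origin (TCP) lies between the finger pads; the fingertips stand arm.tips_ahead ahead of it and the grasp point (between the pads) lies 3 mm ahead of it (arm.tips_ahead is the distance from the TCP to the fingertips, in m); z points along the fingers, y is the line along which they close (so a half turn about z gives the same grasp; the last joint's range is limited). The gripper opens to 85 mm and grips with 20 to 120 N. Pads are 22 mm wide; open, the fingers measure 114 mm over their backs; the gripper's body (76 mm by 85 mm) begins 54 mm behind the grasp point. The pads swing forward as they close: fully open they stand 13 mm farther back than shut.
Start: joints at [1.233, 0.213, -0.034, 1.323, 0, 1.571], TCP at [0.166, 0.472, 0.253] pointing down, gripper open.
Joint ranges: [-2.98, 2.98], [-0.74, 1.72], [-1.14, 1.35], [-2.1, 2.04], [-1.57, 1.44], [-3.14, 3.14]. Speed limits (rad/s): [1.89, 1.89, 2.39, 2.57, 3.14, 3.14].

INTERFACE

Orientations are given as a 3x3 rotation matrix whose columns are the frame's x, y, z axes.
In Python, from workcell import get_obs, cams, arm gives the robot as it stands.
- The arm moves only by the tool step_arm, never from a script. Its argument "moves" is a list of rows, each an object with "dp": the shift along the world's x, y, z in mm, a list of three; "yaw": the turn about the world's z in rad. In form: [{"dp": [dx, dy, dz], "yaw": yaw}, ...]. A call has 1 to 10 rows; each row is the pose to reach, as a shift and turn from the pose commanded when the call began; what a row does not reach only later rows make up. A row lasts 1/12 s, in which the tool goes at most 41.7 mm and 7.16 degrees, less where a joint would pass 70% of its speed; a pose out of reach is approached as far as the arm can. A call with a gripper value outside its range is refused whole. "fingers" is the finger opening in mm, from 0 to 85.4, set as the call begins (left out, the last holds). The fingers move at their own pace and stop on an object; the grip force is fixed at half the most. Time passes only in rows, so rows that repeat a pose let the fingers close. It gives the time, the measured TCP pose, the force, the opening and the grip force at its end, in the units of the state.
- get_obs(): the state, without advancing time (a new reading comes with each control period).
- cams.snapshot(name): name is "scene" or "top" or "wrist"; returns a dict with "pixels" (480x640x3 uint8, red, green, blue), "mtx" (3x3 intrinsics, pixels), "k1" (the pictures are not rectified: a ray, as slopes to the right and down, at radius r is drawn at 1 + k1 r^2 times it, then the intrinsics apply), "position" and "rotation" of the camera in the world; the wrist camera has in their place "tool_from_camera" (4x4, takes a point from camera to tool coordinates, whose origin is the TCP and whose axes are the flange's). Camera axes: x right, y down, z forward; pixel columns grow to the right and rows downward; lengths in m; the calibration is good to about 2 mm. A picture is of the moment at which its call begins: read the wrist's pose just before it. There is no depth.
- arm.close_job(): hands the job in; it is judged then, once.
The state is a dict: "time": time; "joint_pos": joint angles; "qd": joint speeds; "tau": joint torques, N m; "position": TCP position; "ee_rot": TCP orientation; "wrist_force": force on the tool from outside, world axes, zero at the start; "wrist_torque": the same for the moment, N m; "opening": finger opening in m; "grasp_force": force on a finger pad.
Only numpy, scipy, OpenCV 4.12 (cv2) and the standard library are available. Lean on these libraries where they do the work, as an engineer would, in place of code of your own. Each camera call takes 0.05 s, during which the arm holds its last target. There are 200 camera calls.

## Working session

There is one attempt and no reset: what is moved stays moved. The work goes in short steps, Python scripts to look and compute and a tool call to move; the robot and the scene stay as the last step left them, time stands still between calls to the robot, and variables do not carry over. Pictures are saved under pics/ and viewed, at most 10 in all, crops included, and the job is handed in when it is done.

Besides the shell and the picture viewer there is one more tool, called after ">>>" as a command line: name --argument value ..., lists and objects as JSON in quotes. step_arm: Moves the arm, as the interface text tells. Its arguments: {"type":"object","properties":{"moves":{"type":"array"},"fingers":{"type":"number"}},"required":["moves"]}

```bash
ls; mkdir -p pics; cat > h.py <<'E'
import numpy as np, cv2
from workcell import get_obs, cams, arm
def snap(n):
    o=get_obs(); s=cams.snapshot(n)
    if n=="wrist":
        T=np.array(s["tool_from_camera"]); R=np.array(o["ee_rot"]); 
        s["rotation"]=R@T[:3,:3]; s["position"]=np.array(o["position"])+R@T[:3,3]
    return s
def K(s): return np.array(s["mtx"],float), np.array([s["k1"],0,0,0,0],float)
def ray(s,uv):
    m,d=K(s); p=cv2.undistortPoints(np.array(uv,float).reshape(-1,1,2),m,d).reshape(-1,2)
    v=np.c_[p,np.ones(len(p))]@np.array(s["rotation"]).T
    return np.array(s["position"]),v
def onplane(s,uv,z):
    c,v=ray(s,uv); return c+v*((z-c[2])/v[:,2])[:,None]
def save(s,f): cv2.imwrite("pics/"+f,s["pixels"][:,:,::-1])
E
python3 - <<'E'
from h import *
for n in ("top","scene"):
    s=snap(n); save(s,n+"1.png"); np.save(n+"1.npy",s,allow_pickle=True); print(n,s["position"],s["rotation"],s["mtx"],s["k1"])
print(arm.tips_ahead,get_obs())
E
```

```text
pics
top [0.40099867 0.02479483 1.09765131] [[ 0.02157542 -0.9942298   0.10507903]
 [-0.99965025 -0.02306112 -0.0129443 ]
 [ 0.01529285 -0.104763   -0.99437963]] [[442.46558519   0.         322.92291162]
 [  0.         442.46558519 240.40199416]
 [  0.           0.           1.        ]] 0.0015429673371395568
scene [1.20101445 0.44621302 0.87127407] [[-0.56021555  0.57882719 -0.59255179]
 [ 0.82831746  0.3974781  -0.39484345]
 [ 0.00698024 -0.71201843 -0.70212608]] [[482.70293958   0.         326.81734259]
 [  0.         482.70293958 236.05656885]
 [  0.           0.           1.        ]] -0.07970324551637412
0.022 {'time': 0.1, 'joint_pos': array([ 1.23304147e+00,  2.13302542e-01, -3.49652450e-02,  1.32352707e+00,
        3.93985900e-06,  1.57080496e+00]), 'qd': array([ 2.30368140e-04, -1.94075509e-03,  3.04607674e-03,  4.49363135e-04,
        9.31886296e-05,  1.77266413e-03]), 'tau': array([ 2.72968409e-04, -6.87247181e+01,  4.87804270e+01,  1.22245308e-02,
        3.85381429e-05, -9.19460007e-06]), 'position': array([0.16558914, 0.47148157, 0.25288019]), 'ee_rot': array([[-9.43498153e-01,  3.31377614e-01, -3.34599975e-04],
       [ 3.31377783e-01,  9.43497684e-01, -9.40809078e-04],
       [ 3.93123400e-06, -9.98530626e-04, -9.99999501e-01]]), 'wrist_force': array([-0.78363057, -0.24172685, -0.44491229]), 'wrist_torque': array([ 0.03906723, -0.01135124, -0.06518315]), 'grasp_force': 0.0, 'opening': 0.08516613662692152}
```

View pics/top1.png

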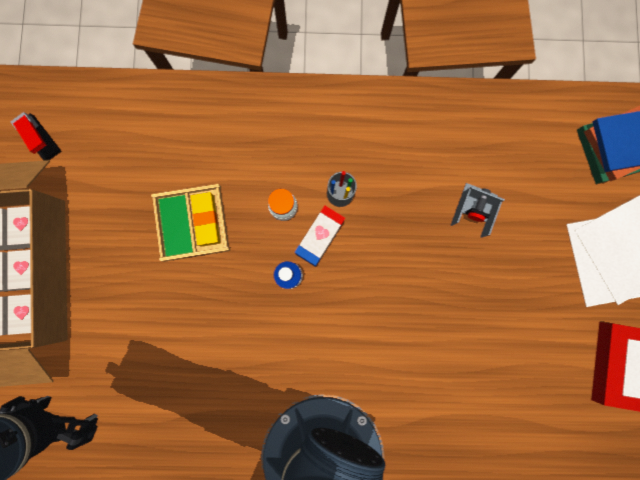

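View pics/scene1.png

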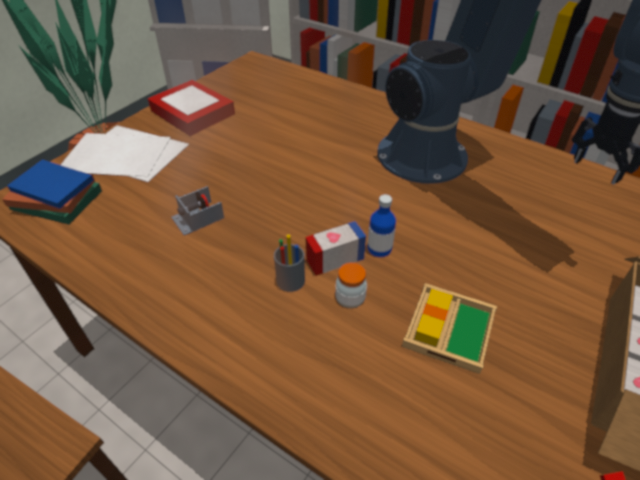

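The top view shows the carton at about (320,237) with its red end up-right. The bottle is at (288,274), the pen pot at (341,188) and the jar at (282,204). The stamp is at (478,208), opening downward (−x), and the tray is at (190,222) with the green bay on its left. The scene view agrees.

```bash
cat >> h.py <<'E'
def mask(img,name,roi=None):
    h=cv2.cvtColor(img,cv2.COLOR_RGB2HSV); H,S,V=[h[...,i].astype(int) for i in range(3)]
    m={"red":((H<6)|(H>174))&(S>170)&(V>90),"blue":(abs(H-110)<12)&(S>150)&(V>60),"green":(abs(H-65)<15)&(S>120)&(V>50),
       "white":(S<50)&(V>190),"orange":(H>=7)&(H<14)&(S>220)&(V>180),"grey":(S<60)&(V>40)&(V<170)}[name]
    m=m.astype(np.uint8)
    if roi: z=np.zeros_like(m); a,b,c,d=roi; z[b:d,a:c]=m[b:d,a:c]; m=z
    return m
def big(m):
    n,l,st,c=cv2.connectedComponentsWithStats(m); i=1+np.argmax(st[1:,4]); return (l==i).astype(np.uint8),c[i],st[i]
E
python3 - <<'E'
from h import *
s=np.load("top1.npy",allow_pickle=True).item(); im=s["pixels"]
roi=(293,200,350,268)
m=mask(im,"red",roi)|mask(im,"blue",roi)|mask(im,"white",roi)
m=cv2.morphologyEx(m,cv2.MORPH_CLOSE,np.ones((9,9),np.uint8)); m,_,st=big(m)
cs,_=cv2.findContours(m,0,1); r=cv2.minAreaRect(cs[0]); print("carton",r,st)
P=onplane(s,cv2.boxPoints(r),.08); print(P.round(3),np.linalg.norm(np.diff(P,axis=0),axis=1)); print(P.mean(0))
for n in("red","blue"):
    _,c,t=big(mask(im,n,roi)); print(n,c,t,onplane(s,c,.08).round(3))
_,c,t=big(mask(im,"green",(140,170,240,270))); print("green",c,t,onplane(s,c,.008))
g=big(mask(im,"green",(140,170,240,270)))[0]; r=cv2.minAreaRect(cv2.findContours(g,0,1)[0][0]); P=onplane(s,cv2.boxPoints(r),.008);print(r,P.round(3),np.linalg.norm(np.diff(P,axis=0),axis=1),P.mean(0))
_,c,t=big(mask(im,"red",(450,170,510,245))); print("pad",c,t,onplane(s,c,.05))
_,c,t=big(mask(im,"white",(270,258,300,290)));print("bottle",onplane(s,c,.165))
_,c,t=big(mask(im,"orange",(262,180,300,220)));print("jar",onplane(s,c,.085))
print("cheek tips, back corners",onplane(s,[(456,222),(487,236)],.056).round(3),onplane(s,[(469,184),(502,195)],.066).round(3))
cv2.imwrite("pics/crop.png",cv2.resize(im[170:280,440:520,::-1],None,fx=5,fy=5,interpolation=cv2.INTER_CUBIC))
w=snap("wrist");print(w["tool_from_camera"],w["mtx"],w["k1"])
E
```

```text
carton ((316.27850341796875, 240.6753387451172), (24.697465896606445, 69.3597640991211), 32.19573211669922) [ 293  206   52   62 1289]
[[ 0.453  0.092  0.08 ]
 [ 0.592  0.01   0.08 ]
 [ 0.562 -0.039  0.08 ]
 [ 0.424  0.043  0.08 ]] [0.16120814 0.05763113 0.16081665]
[0.50809093 0.0266107  0.08      ]
red [332.58115183 214.57591623] [321 206  24  19 191] [[ 0.57 -0.01  0.08]]
blue [307.0195122  255.48780488] [296 246  23  20 205] [[0.473 0.047 0.08 ]]
green [175.02283105 225.26223092] [ 159  195   33   61 1533] [[0.54529458 0.37703143 0.008     ]]
((175.0464630126953, 225.1895751953125), (57.81461715698242, 26.85943603515625), 82.56858825683594) [[0.612 0.423 0.008]
 [0.622 0.358 0.008]
 [0.48  0.332 0.008]
 [0.47  0.396 0.008]] [0.06622561 0.14501421 0.06535542] [0.54595644 0.37703938 0.008     ]
pad [475.92982456 216.35964912] [468 212  17  10 114] [[ 0.57843232 -0.35586047  0.05      ]]
bottle [[0.4272698  0.09093746 0.165     ]]
jar [[0.59925894 0.14101443 0.085     ]]
cheek tips, back corners [[ 0.563 -0.306  0.056]
 [ 0.531 -0.379  0.056]] [[ 0.654 -0.335  0.066]
 [ 0.629 -0.413  0.066]]
[[ 7.71000000e-04 -9.54952266e-01 -2.96758446e-01  7.59783356e-02]
 [ 9.99999637e-01  8.43746849e-04 -1.17058994e-04  1.30202013e-03]
 [ 3.62174755e-04 -2.96758248e-01  9.54952570e-01 -1.19844172e-01]
 [ 0.00000000e+00  0.00000000e+00  0.00000000e+00  1.00000000e+00]] [[351.22858238   0.         315.82643303]
 [  0.         351.22858238 239.51232946]
 [  0.           0.           1.        ]] -0.032888318173787415
```

View pics/crop.png

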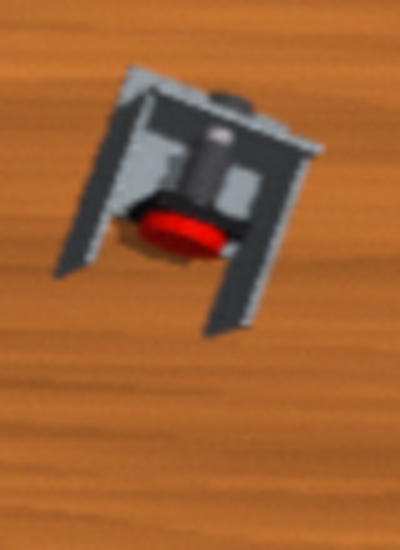

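The crop shows the stamp's mouth opening down-left: cheek tips near crop (90,262) and (246,325), pad at (185,232). The push direction is roughly yaw −0.3. I'm moving above the carton for a close look.

>>> step_arm --moves '[{"dp": [30,-38,0],"yaw": -0.02},{"dp": [60,-76,0],"yaw": -0.04},{"dp": [90,-114,0],"yaw": -0.06},{"dp": [115,-146,0],"yaw": -0.08},{"dp": [140,-178,0],"yaw": -0.1},{"dp": [165,-210,0],"yaw": -0.12},{"dp": [190,-242,0],"yaw": -0.14},{"dp": [215,-274,0],"yaw": -0.16},{"dp": [240,-306,0],"yaw": -0.18},{"dp": [265,-338,0],"yaw": -0.19}]'

```text
time: 0.98
position: [0.4235, 0.1418, 0.2534]
ee_rot: [[-0.863, 0.505, 0.0], [0.505, 0.863, 0.0], [-0.0, 0.0, -1.0]]
wrist_force: [0.5, 0.7, 0.3]
opening: 0.0852
grasp_force: 0.0
```

>>> step_arm --moves '[{"dp": [25,-32,0],"yaw": 0},{"dp": [50,-64,0],"yaw": 0},{"dp": [75,-96,0],"yaw": 0},{"dp": [91,-115,0],"yaw": 0},{"dp": [91,-115,0],"yaw": 0},{"dp": [91,-115,0],"yaw": 0},{"dp": [91,-115,0],"yaw": 0}]'

```text
time: 1.57
position: [0.5134, 0.0291, 0.253]
ee_rot: [[-0.864, 0.504, -0.001], [0.504, 0.864, 0.0], [0.001, -0.0, -1.0]]
wrist_force: [0.9, 0.4, 0.2]
opening: 0.0855
grasp_force: 0.0
```

```bash
python3 - <<'E'
from h import *
s=snap("wrist"); save(s,"w1.png"); np.save("w1.npy",s,allow_pickle=True); o=get_obs(); print(o["joint_pos"].round(3),o["position"],o["ee_rot"].round(4),o["time"])
E
```

```text
[0.057 0.243 0.003 1.332 0.    0.584] [0.51326887 0.0294695  0.25323999] [[-8.642e-01  5.031e-01 -4.000e-04]
 [ 5.031e-01  8.642e-01  2.000e-04]
 [ 5.000e-04 -1.000e-04 -1.000e+00]] 1.6167
```

View pics/w1.png

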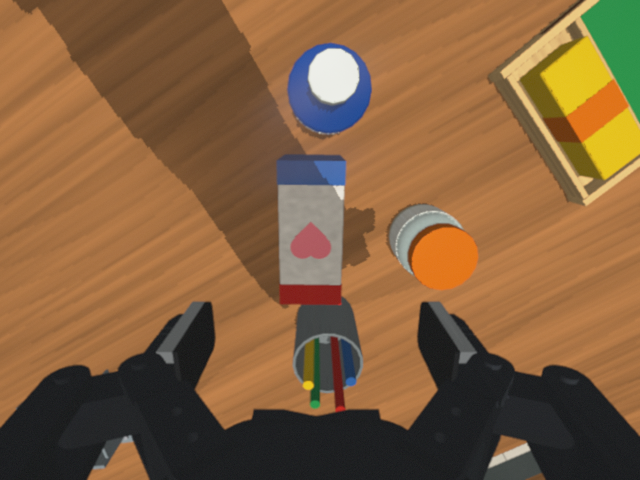

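The wrist view shows the carton top from about (279,158) to (341,303), bottle above it, jar on the right, pen pot below. The fingers straddle it, with no contact.

```bash
python3 - <<'E'
from h import *
s=np.load("w1.npy",allow_pickle=True).item()
P=onplane(s,[(278,160),(345,160),(341,303),(280,303)],.08); print(P.round(4),np.linalg.norm(np.diff(P,axis=0),axis=1),P.mean(0))
a=P[2:].mean(0)-P[:2].mean(0); print("yaw",np.arctan2(a[1],a[0]))
im=s["pixels"]; h=cv2.cvtColor(im,cv2.COLOR_RGB2HSV)
m=(((h[...,0]>95)&(h[...,0]<125))|((h[...,0]<4)|(h[...,0]>170))|(h[...,1]<60))
for v in (172,190,220,250,280,296):
    r=np.where(m[v,255:370])[0]+255; q=onplane(s,[(r[0],v),(r[-1],v)],.08); print(v,r[0],r[-1],q.mean(0).round(4),np.linalg.norm(q[0]-q[1]).round(4))
for u in (295,310,325):
    r=np.where(m[140:310,u])[0]+140; q=onplane(s,[(u,r[r>145][0]),(u,r[-1])],.08);print(u,r[0],r[-1],q.round(4).tolist(),np.linalg.norm(q[0]-q[1]).round(4))
print("jar",onplane(s,(445,257),.085),"bottle",onplane(s,(333,76),.165))
E
```

```text
[[ 0.4522  0.0302  0.08  ]
 [ 0.4798  0.0776  0.08  ]
 [ 0.5915  0.0119  0.08  ]
 [ 0.5631 -0.0369  0.08  ]] [0.05477008 0.12959991 0.05650542] [0.52168412 0.02070104 0.08      ]
yaw -0.5379765238920503
172 276 345 [0.474  0.0483 0.08  ] 0.0569
190 278 343 [0.4869 0.0407 0.08  ] 0.0544
220 279 342 [0.5092 0.0276 0.08  ] 0.0541
250 279 341 [0.5324 0.0134 0.08  ] 0.0547
280 280 340 [ 0.5572 -0.0012  0.08  ] 0.0544
296 281 340 [ 0.5712 -0.0089  0.08  ] 0.0543
295 154 302 [[0.4552, 0.0447, 0.08], [0.5692, -0.0244, 0.08]] 0.1334
310 155 309 [[0.462, 0.0549, 0.08], [0.5824, -0.016, 0.08]] 0.1398
325 155 309 [[0.4681, 0.0654, 0.08], [0.5895, -0.004, 0.08]] 0.1398
jar [[0.59602423 0.11320877 0.085     ]] bottle [[0.42793161 0.09106053 0.165     ]]
```

>>> step_arm --moves '[{"dp": [8,-9,0],"yaw": -0.01},{"dp": [8,-9,-35],"yaw": -0.01},{"dp": [8,-9,-70],"yaw": -0.01},{"dp": [8,-9,-105],"yaw": -0.01},{"dp": [8,-9,-130],"yaw": -0.01},{"dp": [8,-9,-150],"yaw": -0.01},{"dp": [8,-9,-170],"yaw": -0.01},{"dp": [8,-9,-185],"yaw": -0.01},{"dp": [8,-9,-191],"yaw": -0.01},{"dp": [8,-9,-191],"yaw": -0.01}]'

```text
time: 2.45
position: [0.521, 0.0201, 0.0614]
ee_rot: [[-0.859, 0.512, -0.002], [0.512, 0.859, -0.0], [0.002, -0.001, -1.0]]
wrist_force: [-0.7, 0.0, 0.1]
opening: 0.0855
grasp_force: 0.0
```

>>> step_arm --moves '[{"dp": [0,0,0],"yaw": 0},{"dp": [0,0,0],"yaw": 0},{"dp": [0,0,0],"yaw": 0},{"dp": [0,0,0],"yaw": 0},{"dp": [0,0,0],"yaw": 0},{"dp": [0,0,0],"yaw": 0},{"dp": [0,0,0],"yaw": 0},{"dp": [0,0,0],"yaw": 0},{"dp": [0,0,0],"yaw": 0},{"dp": [0,0,0],"yaw": 0}]' --fingers 45

```text
time: 3.28
position: [0.5226, 0.0198, 0.0636]
ee_rot: [[-0.859, 0.512, 0.002], [0.512, 0.859, -0.0], [-0.002, 0.001, -1.0]]
wrist_force: [-1.3, 0.2, 7.1]
opening: 0.0555
grasp_force: 64.4
```

>>> step_arm --moves '[{"dp": [0,0,15],"yaw": 0},{"dp": [0,0,45],"yaw": 0},{"dp": [0,0,80],"yaw": 0},{"dp": [0,0,115],"yaw": 0},{"dp": [0,0,145],"yaw": 0},{"dp": [0,0,170],"yaw": 0},{"dp": [0,-10,182],"yaw": 0},{"dp": [-3,-25,182],"yaw": -0.1},{"dp": [-6,-45,182],"yaw": -0.2},{"dp": [-10,-65,182],"yaw": -0.3}]'

```text
time: 4.12
position: [0.5118, -0.0456, 0.2451]
ee_rot: [[-0.666, 0.746, 0.001], [0.746, 0.666, -0.0], [-0.001, 0.001, -1.0]]
wrist_force: [-0.4, 0.6, -3.4]
opening: 0.0554
grasp_force: 65.8
```

>>> step_arm --moves '[{"dp": [-3,-25,0],"yaw": -0.11},{"dp": [-7,-50,0],"yaw": -0.22},{"dp": [-10,-75,0],"yaw": -0.33},{"dp": [-13,-95,0],"yaw": -0.44},{"dp": [-16,-115,0],"yaw": -0.55},{"dp": [-19,-135,0],"yaw": -0.66},{"dp": [-22,-155,0],"yaw": -0.77},{"dp": [-25,-175,0],"yaw": -0.88},{"dp": [-28,-195,0],"yaw": -0.99},{"dp": [-31,-215,0],"yaw": -1.1}]'

```text
time: 4.95
position: [0.4804, -0.2611, 0.2448]
ee_rot: [[0.364, 0.931, 0.0], [0.931, -0.364, -0.0], [-0.0, 0.0, -1.0]]
wrist_force: [0.4, 0.3, -5.1]
opening: 0.0555
grasp_force: 65.6
```

>>> step_arm --moves '[{"dp": [-2,-15,0],"yaw": -0.11},{"dp": [-4,-30,0],"yaw": -0.22},{"dp": [-6,-45,0],"yaw": -0.33},{"dp": [-9,-61,0],"yaw": -0.44},{"dp": [-9,-61,0],"yaw": -0.55},{"dp": [-9,-61,0],"yaw": -0.66},{"dp": [-9,-61,0],"yaw": -0.77},{"dp": [-9,-61,0],"yaw": -0.88},{"dp": [-9,-61,0],"yaw": -0.99},{"dp": [-9,-61,0],"yaw": -1.1}]'

```text
time: 5.78
position: [0.4717, -0.3211, 0.2448]
ee_rot: [[0.995, 0.098, 0.0], [0.098, -0.995, -0.0], [0.0, 0.0, -1.0]]
wrist_force: [1.4, 0.2, -4.5]
opening: 0.0553
grasp_force: 65.6
```

>>> step_arm --moves '[{"dp": [0,0,0],"yaw": -0.11},{"dp": [0,0,0],"yaw": -0.22},{"dp": [0,0,0],"yaw": -0.33},{"dp": [0,0,0],"yaw": -0.42},{"dp": [0,0,0],"yaw": -0.42},{"dp": [0,0,0],"yaw": -0.42},{"dp": [0,0,0],"yaw": -0.42}]'

```text
time: 6.37
position: [0.4718, -0.3211, 0.2445]
ee_rot: [[0.951, -0.308, 0.0], [-0.308, -0.951, -0.0], [0.0, 0.0, -1.0]]
wrist_force: [0.6, -0.0, -4.1]
opening: 0.0555
grasp_force: 65.7
```

```bash
python3 - <<'E'
from h import *
s=snap("wrist"); save(s,"w2.png"); np.save("w2.npy",s,allow_pickle=True); o=get_obs(); print(o["joint_pos"].round(3),o["position"],o["ee_rot"].round(4),o["time"])
t=snap("top"); np.save("top2.npy",t,allow_pickle=True)
E
```

```text
[-0.598  0.363  0.146  1.353 -0.     2.857] [ 0.47179261 -0.32114451  0.24447814] [[ 9.513e-01 -3.084e-01  1.000e-04]
 [-3.084e-01 -9.513e-01 -1.000e-04]
 [ 2.000e-04  1.000e-04 -1.000e+00]] 6.4167
```

View pics/w2.png

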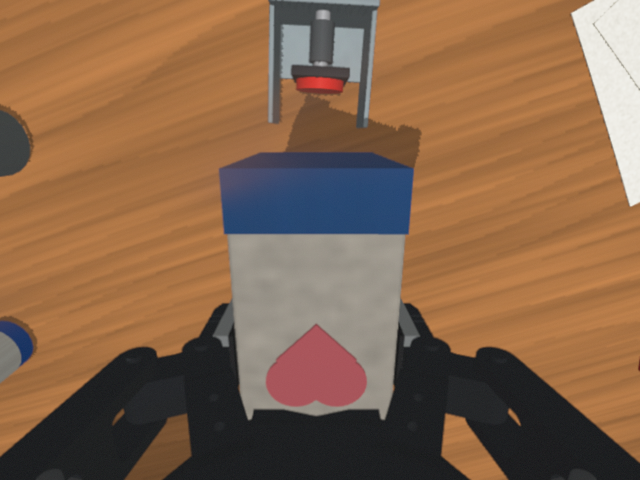

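The wrist view shows the stamp ahead: cheek tips at about (275,122) and (364,127), pad at (320,84). The blue end is forward and the carton is held straight. I'm enlarging the stamp to read its edges.

```bash
python3 - <<'E'
from h import *
s=np.load("w2.npy",allow_pickle=True).item()
cv2.imwrite("pics/w2c.png",cv2.resize(s["pixels"][0:140,255:390,::-1],None,fx=4.2,fy=4.2,interpolation=cv2.INTER_CUBIC))
_,c,t=big(mask(s["pixels"],"red",(280,60,360,110))); print(c,t)
E
```

```text
[319.68312757  83.04938272] [297  77  46  14 486]
```

View pics/w2c.png

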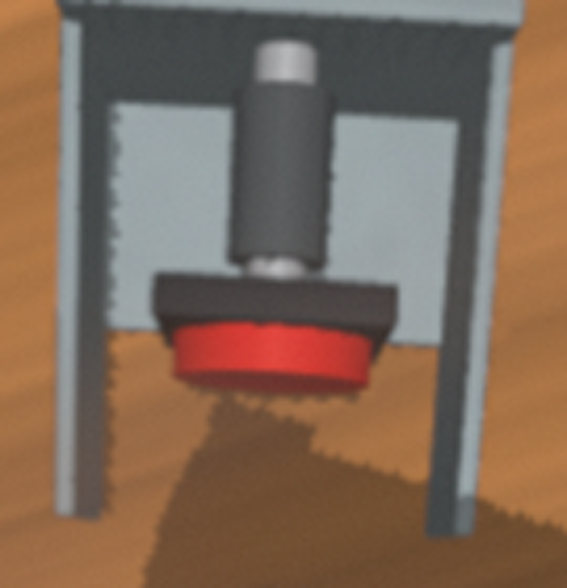

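The crop shows the inner cheek-top edges (left (80,25)–(76,514), right (492,40)–(456,534)) and the pad spanning x 173–370.

```bash
python3 - <<'E'
from h import *
s=np.load("w2.npy",allow_pickle=True).item()
f=lambda l:np.array(l)/4.2+[255-0.4,-0.4]
P=onplane(s,f([(76,514),(80,25),(456,534),(492,40)]),.056)[:,:2]; print(P.round(4))
for a,b in((0,1),(2,3)): d=P[b]-P[a]; print("dir",np.arctan2(d[1],d[0]),np.linalg.norm(d))
d=P[2]-P[0]; print("tip gap",np.linalg.norm(d),"normal yaw",np.arctan2(d[1],d[0])+np.pi/2)
mid=(P[0]+P[2])/2; print("tipmid",mid)
q=onplane(s,f([(173,350),(370,350)]),.050)[:,:2]; print("pad sides",q.mean(0),np.linalg.norm(q[0]-q[1]))
e=onplane(s,f([(270,376)]),.064)[0,:2]; e2=onplane(s,f([(270,388)]),.052)[0,:2];print("pad front top",e,e2)
for y in(-.30,-.31,-.32,-.28):
    u=np.array([np.cos(y),np.sin(y)]); print(y,"pad from tips",mid+.028*u, "lat of pad sides rel mid",np.cross(u,q.mean(0)-mid),"fwd",(e-mid)@u)
# carton in hand: top front edge and sides (top at TCP z +0.0165 approx)
zt=.2445+.0165
c=onplane(s,[(222.5,234),(405,234),(228,234),(222,170),(412,170)],zt)[:,:2]
x=np.array([.9513,-.3084]);yl=np.array([.3084,.9513]);p=np.array([.4718,-.3211])
print("carton pts tool fwd/left mm",np.c_[(c-p)@x,(c-p)@yl]*1000)
E
```

```text
[[ 0.562  -0.3112]
 [ 0.643  -0.341 ]
 [ 0.5351 -0.3821]
 [ 0.6174 -0.4124]]
dir -0.35267017533930717 0.08629729394266444
dir -0.3528330101467732 0.08770738476643469
tip gap 0.07588685557613992 normal yaw -0.3623951343840268
tipmid [ 0.54853905 -0.34665945]
pad sides [ 0.57960354 -0.35773536] 0.03885855835558723
pad front top [ 0.57370681 -0.3554057 ] [ 0.57280114 -0.35522626]
-0.3 pad from tips [ 0.57528847 -0.35493402] lat of pad sides rel mid -0.0014010422588534698 fwd 0.02662837212206932
-0.31 pad from tips [ 0.57520439 -0.35520109] lat of pad sides rel mid -0.001071475742603252 fwd 0.026636220880280784
-0.32 pad from tips [ 0.57511764 -0.35546731] lat of pad sides rel mid -0.0007418020796716683 fwd 0.026641406038600993
-0.28 pad from tips [ 0.5754486  -0.35439741] lat of pad sides rel mid -0.0020597220398120408 fwd 0.02660468721172905
carton pts tool fwd/left mm [[ 44.9194801   29.90644172]
 [ 44.98411399 -26.1726867 ]
 [ 44.92097323  28.20938746]
 [ 64.34099436  28.58869966]
 [ 64.4120428  -26.77377343]]<stdin>:11: DeprecationWarning: Arrays of 2-dimensional vectors are deprecated. Use arrays of 3-dimensional vectors instead. (deprecated in NumPy 2.0)
```

>>> step_arm --moves '[{"dp": [-5,5,0],"yaw": 0.11},{"dp": [-5,5,0],"yaw": 0.23},{"dp": [-5,5,0],"yaw": 0.35},{"dp": [-5,5,0],"yaw": 0.47},{"dp": [-5,5,0],"yaw": 0.59},{"dp": [-5,5,0],"yaw": 0.71},{"dp": [-5,5,0],"yaw": 0.83},{"dp": [-5,5,0],"yaw": 0.95},{"dp": [-5,5,0],"yaw": 1.07},{"dp": [-5,5,0],"yaw": 1.19}]'

```text
time: 7.3
position: [0.4668, -0.3161, 0.2443]
ee_rot: [[0.636, 0.772, -0.0], [0.772, -0.636, -0.0], [-0.0, -0.0, -1.0]]
wrist_force: [-0.5, -0.3, -4.1]
opening: 0.0552
grasp_force: 65.7
```

>>> step_arm --moves '[{"dp": [0,0,0],"yaw": 0.12},{"dp": [0,0,0],"yaw": 0.24},{"dp": [0,0,0],"yaw": 0.36},{"dp": [0,0,0],"yaw": 0.48},{"dp": [0,0,0],"yaw": 0.6},{"dp": [0,0,0],"yaw": 0.72},{"dp": [0,0,0],"yaw": 0.84},{"dp": [0,0,0],"yaw": 0.96},{"dp": [0,0,0],"yaw": 1.08},{"dp": [0,0,0],"yaw": 1.2}]'

```text
time: 8.13
position: [0.4668, -0.3162, 0.2443]
ee_rot: [[-0.489, 0.873, 0.0], [0.873, 0.489, -0.0], [-0.0, 0.0, -1.0]]
wrist_force: [0.4, -0.2, -5.0]
opening: 0.0551
grasp_force: 65.7
```

>>> step_arm --moves '[{"dp": [0,0,0],"yaw": 0.12},{"dp": [0,0,0],"yaw": 0.24},{"dp": [0,0,0],"yaw": 0.36},{"dp": [0,0,0],"yaw": 0.48},{"dp": [0,0,0],"yaw": 0.6},{"dp": [0,0,0],"yaw": 0.69},{"dp": [0,0,-25],"yaw": 0.71},{"dp": [0,0,-60],"yaw": 0.71},{"dp": [0,0,-90],"yaw": 0.71},{"dp": [0,0,-120],"yaw": 0.71}]'

```text
time: 8.97
position: [0.4666, -0.316, 0.123]
ee_rot: [[-0.937, 0.349, 0.0], [0.349, 0.937, -0.0], [-0.0, -0.0, -1.0]]
wrist_force: [0.5, -1.0, -4.2]
opening: 0.0552
grasp_force: 65.7
```

>>> step_arm --moves '[{"dp": [0,0,-20],"yaw": 0},{"dp": [0,0,-35],"yaw": 0},{"dp": [0,0,-48],"yaw": 0},{"dp": [0,0,-57],"yaw": 0},{"dp": [0,0,-57],"yaw": 0},{"dp": [0,0,-57],"yaw": 0},{"dp": [0,0,-57],"yaw": 0}]'

```text
time: 9.55
position: [0.4673, -0.3165, 0.0682]
ee_rot: [[-0.937, 0.35, 0.001], [0.35, 0.937, -0.001], [-0.001, -0.0, -1.0]]
wrist_force: [0.1, -0.3, -4.7]
opening: 0.0554
grasp_force: 65.5
```

```bash
cat > g.py <<'E'
from h import *
import sys
sgn=float(sys.argv[1]); back=float(sys.argv[2])/1000 # sgn -1: tool x points away from pad
o=get_obs(); R=o["ee_rot"]; p=o["position"]; pad=np.array([.574,-.356]); y=-.355; u=np.array([np.cos(y),np.sin(y)]); l=np.array([-u[1],u[0]])
yaw=np.arctan2(sgn*R[1,0],sgn*R[0,0]); e=p[:2]-pad
print("t",o["time"],"q",o["joint_pos"].round(3),"p",p.round(4),"gap mm",(-e@u-back)*1000,"left mm",e@l*1000,"yaw err",yaw-y,"z",p[2],"u",u,"F along u",o["wrist_force"][:2]@u)
E
python3 g.py -1 65.6
```

```text
t 9.55 q [-0.595  0.444 -0.195  0.931 -0.    -0.238] p [ 0.4673 -0.3165  0.0682] gap mm 48.20564784272435 left mm -0.0522563197486691 yaw err -0.002429737579904001 z 0.06823079448913306 u [ 0.93764649 -0.34759037] F along u 0.23771270149206336
```

>>> step_arm --moves '[{"dp": [9.4,-3.5,0],"yaw": 0},{"dp": [18.8,-7,0],"yaw": 0},{"dp": [28.1,-10.4,0],"yaw": 0},{"dp": [35.6,-13.2,0],"yaw": 0},{"dp": [39.4,-14.6,0],"yaw": 0},{"dp": [42.2,-15.6,0],"yaw": 0},{"dp": [45,-16.7,0],"yaw": 0},{"dp": [47.8,-17.7,0],"yaw": 0},{"dp": [50.6,-18.8,0],"yaw": 0},{"dp": [50.6,-18.8,0],"yaw": 0}]'

```text
time: 10.38
position: [0.5173, -0.3349, 0.0672]
ee_rot: [[-0.937, 0.35, -0.001], [0.35, 0.937, 0.0], [0.001, 0.0, -1.0]]
wrist_force: [-4.8, 1.7, -2.1]
opening: 0.0554
grasp_force: 65.8
```

```bash
python3 g.py -1 65.6
```

```text
t 10.3833 q [-0.575  0.543 -0.035  0.994 -0.    -0.217] p [ 0.5173 -0.3349  0.0672] gap mm -5.0886637229430045 left mm 0.04919266320229853 yaw err -0.0028953483312422756 z 0.06720464803948081 u [ 0.93764649 -0.34759037] F along u -5.062728131690354
```

>>> step_arm --moves '[{"dp": [1.9,-0.7,0],"yaw": 0},{"dp": [3.8,-1.4,0],"yaw": 0},{"dp": [5.2,-1.9,0],"yaw": 0},{"dp": [6.1,-2.3,0],"yaw": 0},{"dp": [6.6,-2.4,0],"yaw": 0},{"dp": [6.6,-2.4,0],"yaw": 0},{"dp": [6.6,-2.4,0],"yaw": 0}]'

```text
time: 10.97
position: [0.5232, -0.3371, 0.0672]
ee_rot: [[-0.937, 0.35, -0.001], [0.35, 0.937, 0.0], [0.002, -0.0, -1.0]]
wrist_force: [-6.6, 3.1, -1.0]
opening: 0.0551
grasp_force: 65.9
```

```bash
python3 g.py -1 65.6
```

```text
t 10.9667 q [-0.572  0.555 -0.014  1.003 -0.    -0.214] p [ 0.5232 -0.3371  0.0672] gap mm -11.354834612587135 left mm 0.05568370516471711 yaw err -0.0030525334415693606 z 0.06716154077311735 u [ 0.93764649 -0.34759037] F along u -7.250360540530109
```

>>> step_arm --moves '[{"dp": [0.9,-0.3,0],"yaw": 0},{"dp": [1.9,-0.7,0],"yaw": 0},{"dp": [2.6,-1,0],"yaw": 0},{"dp": [2.6,-1,0],"yaw": 0},{"dp": [2.6,-1,0],"yaw": 0},{"dp": [2.6,-1,0],"yaw": 0},{"dp": [2.6,-1,0],"yaw": 0},{"dp": [2.6,-1,0],"yaw": 0}]'

```text
time: 11.63
position: [0.5252, -0.3378, 0.067]
ee_rot: [[-0.937, 0.351, -0.002], [0.351, 0.937, 0.001], [0.003, 0.0, -1.0]]
wrist_force: [-10.0, 4.0, 0.2]
opening: 0.0552
grasp_force: 66.4
```

```bash
python3 g.py -1 65.6
```

```text
t 11.6333 q [-0.571  0.56  -0.006  1.007 -0.    -0.213] p [ 0.5252 -0.3378  0.067 ] gap mm -13.529179496414217 left mm 0.054211770561289944 yaw err -0.003157837549868203 z 0.06700870748806313 u [ 0.93764649 -0.34759037] F along u -10.712622039731716
```

>>> step_arm --moves '[{"dp": [0.9,-0.3,0],"yaw": 0},{"dp": [1.4,-0.5,0],"yaw": 0},{"dp": [1.4,-0.5,0],"yaw": 0},{"dp": [1.4,-0.5,0],"yaw": 0},{"dp": [1.4,-0.5,0],"yaw": 0},{"dp": [1.4,-0.5,0],"yaw": 0},{"dp": [1.4,-0.5,0],"yaw": 0}]'

```text
time: 12.22
position: [0.5254, -0.3379, 0.0667]
ee_rot: [[-0.936, 0.351, -0.005], [0.351, 0.936, 0.002], [0.005, 0.0, -1.0]]
wrist_force: [-19.7, 5.9, 4.4]
opening: 0.0551
grasp_force: 66.9
```

```bash
python3 g.py -1 65.6
```

```text
t 12.2167 q [-5.710e-01  5.630e-01 -2.000e-03  1.011e+00 -1.000e-03 -2.130e-01] p [ 0.5254 -0.3379  0.0667] gap mm -13.697920630087776 left mm 0.08922322184138035 yaw err -0.0034442049996531443 z 0.0667200443937233 u [ 0.93764649 -0.34759037] F along u -20.53609520869141
```

>>> step_arm --moves '[{"dp": [-3,1.1,0],"yaw": 0},{"dp": [-8,3,0],"yaw": 0},{"dp": [-16,5.9,0],"yaw": 0},{"dp": [-28,10.4,0],"yaw": 0},{"dp": [-42,15.6,0],"yaw": 0},{"dp": [-55,20.4,0],"yaw": 0},{"dp": [-62,23,10],"yaw": 0},{"dp": [-62,23,35],"yaw": 0},{"dp": [-62,23,60],"yaw": 0},{"dp": [-62,23,75],"yaw": -0.1}]'

```text
time: 13.05
position: [0.4668, -0.3164, 0.1458]
ee_rot: [[-0.898, 0.44, 0.003], [0.44, 0.898, -0.002], [-0.003, -0.0, -1.0]]
wrist_force: [1.2, 0.4, -4.2]
opening: 0.0551
grasp_force: 65.8
```

>>> step_arm --moves '[{"dp": [0,0,0],"yaw": -0.12},{"dp": [0,0,0],"yaw": -0.24},{"dp": [0,0,0],"yaw": -0.36},{"dp": [0,0,0],"yaw": -0.48},{"dp": [0,0,0],"yaw": -0.6},{"dp": [0,0,0],"yaw": -0.72},{"dp": [0,0,0],"yaw": -0.84},{"dp": [0,0,0],"yaw": -0.96},{"dp": [0,0,0],"yaw": -1.08},{"dp": [0,0,0],"yaw": -1.2}]'

```text
time: 13.88
position: [0.4664, -0.3161, 0.1433]
ee_rot: [[0.093, 0.996, 0.001], [0.996, -0.093, -0.001], [-0.0, 0.001, -1.0]]
wrist_force: [1.0, -0.3, -4.6]
opening: 0.0555
grasp_force: 65.7
```

>>> step_arm --moves '[{"dp": [0,0,0],"yaw": -0.12},{"dp": [0,0,0],"yaw": -0.24},{"dp": [0,0,0],"yaw": -0.36},{"dp": [0,0,0],"yaw": -0.48},{"dp": [0,0,0],"yaw": -0.6},{"dp": [0,0,0],"yaw": -0.72},{"dp": [0,0,0],"yaw": -0.84},{"dp": [0,0,0],"yaw": -0.96},{"dp": [0,0,0],"yaw": -1.08},{"dp": [0,0,0],"yaw": -1.2}]'

```text
time: 14.72
position: [0.4664, -0.3161, 0.1433]
ee_rot: [[0.962, 0.274, 0.001], [0.274, -0.962, -0.001], [0.001, 0.001, -1.0]]
wrist_force: [1.8, -0.3, -4.5]
opening: 0.0551
grasp_force: 65.6
```

>>> step_arm --moves '[{"dp": [0,0,0],"yaw": -0.12},{"dp": [0,0,0],"yaw": -0.24},{"dp": [0,0,0],"yaw": -0.36},{"dp": [0,0,0],"yaw": -0.48},{"dp": [0,0,0],"yaw": -0.6},{"dp": [0,0,0],"yaw": -0.638},{"dp": [0,0,0],"yaw": -0.638},{"dp": [0,0,0],"yaw": -0.638},{"dp": [0,0,0],"yaw": -0.638}]'

```text
time: 15.47
position: [0.4662, -0.316, 0.1428]
ee_rot: [[0.939, -0.345, 0.0], [-0.345, -0.939, -0.0], [0.001, 0.0, -1.0]]
wrist_force: [0.4, -0.2, -4.8]
opening: 0.0554
grasp_force: 65.7
```

```bash
python3 g.py 1 64.4; python3 - <<'E'
from h import *
s=snap("wrist"); save(s,"w3.png"); np.save("w3.npy",s,allow_pickle=True); print(get_obs()["ee_rot"].round(4))
E
```

```text
t 15.4667 q [-0.596  0.384 -0.083  1.103  0.     2.898] p [ 0.4662 -0.316   0.1428] gap mm 50.64103818700376 left mm 0.05457434603996532 yaw err 0.0026769295901238888 z 0.14275060048110733 u [ 0.93764649 -0.34759037] F along u 0.49644962667436726
[[ 9.385e-01 -3.454e-01  3.000e-04]
 [-3.454e-01 -9.385e-01 -2.000e-04]
 [ 3.000e-04  1.000e-04 -1.000e+00]]
```

View pics/w3.png

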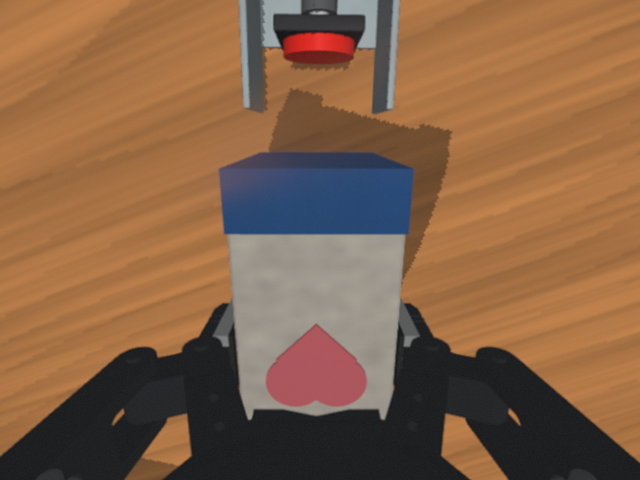

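The carton sits unchanged in the grip (blue edge at rows 168–234, centred near column 317), and the pad is at (320,48). Lowering, then advancing.

>>> step_arm --moves '[{"dp": [0,-0.7,-20],"yaw": 0},{"dp": [0,-0.7,-45],"yaw": 0},{"dp": [0,-0.7,-65],"yaw": 0},{"dp": [0,-0.7,-75],"yaw": 0},{"dp": [0,-0.7,-75],"yaw": 0},{"dp": [0,-0.7,-75],"yaw": 0},{"dp": [9.4,-4.2,-75],"yaw": 0},{"dp": [18.8,-7.7,-75],"yaw": 0},{"dp": [28.1,-11.1,-75],"yaw": 0},{"dp": [35.6,-13.9,-75],"yaw": 0}]'

```text
time: 16.35
position: [0.5031, -0.3305, 0.0691]
ee_rot: [[0.938, -0.347, 0.002], [-0.347, -0.938, -0.001], [0.002, 0.001, -1.0]]
wrist_force: [0.8, 0.6, -4.8]
opening: 0.055
grasp_force: 65.7
```

>>> step_arm --moves '[{"dp": [4,-1.5,0],"yaw": 0},{"dp": [7,-2.6,0],"yaw": 0},{"dp": [10,-3.7,0],"yaw": 0},{"dp": [13,-4.8,0],"yaw": 0},{"dp": [15.5,-5.7,0],"yaw": 0},{"dp": [18,-6.7,0],"yaw": 0},{"dp": [18,-6.7,0],"yaw": 0},{"dp": [18,-6.7,0],"yaw": 0}]'

```text
time: 17.02
position: [0.5192, -0.3363, 0.0671]
ee_rot: [[0.938, -0.347, -0.001], [-0.347, -0.938, 0.0], [-0.001, -0.0, -1.0]]
wrist_force: [-4.9, 1.9, -2.3]
opening: 0.0552
grasp_force: 65.9
```

```bash
python3 g.py 1 64.4
```

```text
t 17.0167 q [-0.575  0.548 -0.027  0.997 -0.     2.921] p [ 0.5192 -0.3363  0.0671] gap mm -6.146619872799304 left mm -0.5553732270509198 yaw err 0.0007307863802732406 z 0.06712544029185939 u [ 0.93764649 -0.34759037] F along u -5.232478049065379
```

>>> step_arm --moves '[{"dp": [1.9,-0.7,0],"yaw": 0},{"dp": [3.8,-1.4,0],"yaw": 0},{"dp": [5.6,-2.1,0],"yaw": 0},{"dp": [7,-2.6,0],"yaw": 0},{"dp": [8,-3,0],"yaw": 0},{"dp": [8.9,-3.3,0],"yaw": 0},{"dp": [8.9,-3.3,0],"yaw": 0},{"dp": [8.9,-3.3,0],"yaw": 0},{"dp": [8.9,-3.3,0],"yaw": 0},{"dp": [8.9,-3.3,0],"yaw": 0}]'

```text
time: 17.85
position: [0.5252, -0.3385, 0.0663]
ee_rot: [[0.938, -0.348, -0.006], [-0.348, -0.938, 0.003], [-0.007, -0.0, -1.0]]
wrist_force: [-22.9, 8.3, 4.3]
opening: 0.0555
grasp_force: 66.9
```

```bash
python3 g.py 1 64.4
```

```text
t 17.85 q [-5.720e-01  5.650e-01  0.000e+00  1.013e+00 -1.000e-03  2.925e+00] p [ 0.5252 -0.3385  0.0663] gap mm -12.589690805942112 left mm -0.5174777404313592 yaw err 9.216381426591091e-06 z 0.06632642494699008 u [ 0.93764649 -0.34759037] F along u -24.387446277848603
```

>>> step_arm --moves '[{"dp": [0,0,0],"yaw": 0},{"dp": [0,0,0],"yaw": 0},{"dp": [-3,1.1,0],"yaw": 0},{"dp": [-8,3,0],"yaw": 0},{"dp": [-16,5.9,0],"yaw": 0},{"dp": [-28,10.4,0],"yaw": 0},{"dp": [-42,15.6,0],"yaw": 0},{"dp": [-55,20.4,0],"yaw": 0},{"dp": [-62,23,15],"yaw": 0},{"dp": [-62,23,45],"yaw": 0}]'

```text
time: 18.68
position: [0.4635, -0.3151, 0.1099]
ee_rot: [[0.938, -0.347, -0.005], [-0.347, -0.938, 0.003], [-0.006, -0.002, -1.0]]
wrist_force: [0.1, -0.4, -5.8]
opening: 0.0552
grasp_force: 65.4
```

>>> step_arm --moves '[{"dp": [0,0,35],"yaw": 0},{"dp": [0,0,70],"yaw": 0},{"dp": [0,0,105],"yaw": 0},{"dp": [0,0,140],"yaw": 0},{"dp": [0,0,170],"yaw": 0},{"dp": [3,15,188],"yaw": 0.1},{"dp": [7,40,188],"yaw": 0.2},{"dp": [12,70,188],"yaw": 0.3},{"dp": [17,100,188],"yaw": 0.4},{"dp": [22,130,188],"yaw": 0.5}]'

```text
time: 19.52
position: [0.4886, -0.1856, 0.3005]
ee_rot: [[0.989, 0.15, 0.001], [0.15, -0.989, -0.0], [0.001, 0.0, -1.0]]
wrist_force: [0.9, 0.1, -4.9]
opening: 0.055
grasp_force: 65.9
```

>>> step_arm --moves '[{"dp": [5,30,0],"yaw": 0.1},{"dp": [10,60,0],"yaw": 0.2},{"dp": [15,90,0],"yaw": 0.3},{"dp": [20,120,0],"yaw": 0.4},{"dp": [25,150,0],"yaw": 0.5},{"dp": [30,180,0],"yaw": 0.6},{"dp": [35,210,0],"yaw": 0.7},{"dp": [40,240,0],"yaw": 0.8},{"dp": [45,270,0],"yaw": 0.9},{"dp": [50,300,0],"yaw": 1.0}]'

```text
time: 20.35
position: [0.5386, 0.1149, 0.3005]
ee_rot: [[0.408, 0.913, 0.001], [0.913, -0.408, 0.0], [0.001, 0.001, -1.0]]
wrist_force: [0.2, -1.1, -3.9]
opening: 0.0552
grasp_force: 65.7
```

>>> step_arm --moves '[{"dp": [5,30,0],"yaw": 0.1},{"dp": [10,60,0],"yaw": 0.2},{"dp": [15,90,0],"yaw": 0.3},{"dp": [20,115,0],"yaw": 0.4},{"dp": [25,135,0],"yaw": 0.5},{"dp": [27,147,0],"yaw": 0.6},{"dp": [27,151,0],"yaw": 0.6},{"dp": [27,151,0],"yaw": 0.6},{"dp": [27,151,0],"yaw": 0.6}]'

```text
time: 21.1
position: [0.5655, 0.2638, 0.3004]
ee_rot: [[-0.171, 0.985, 0.0], [0.985, 0.171, -0.0], [-0.0, 0.0, -1.0]]
wrist_force: [0.3, -0.5, -4.0]
opening: 0.0551
grasp_force: 65.7
```

```bash
python3 - <<'E'
from h import *
s=snap("wrist"); save(s,"w4.png"); np.save("w4.npy",s,allow_pickle=True); o=get_obs(); print(o["time"],o["joint_pos"].round(3),o["position"],o["ee_rot"].round(4),o["wrist_force"])
g=big(mask(s["pixels"],"green"))[0]; r=cv2.minAreaRect(cv2.findContours(g,0,1)[0][0]); B=cv2.boxPoints(r); P=onplane(s,B,.008)[:,:2]
print(B.round(1),P.round(4),np.linalg.norm(np.diff(P,axis=0),axis=1),P.mean(0))
E
```

```text
21.15 [ 0.436  0.493  0.483  1.56  -0.     1.835] [0.56548886 0.26347996 0.30051505] [[-1.710e-01  9.853e-01  3.000e-04]
 [ 9.853e-01  1.710e-01 -1.000e-04]
 [-1.000e-04  2.000e-04 -1.000e+00]] [ 0.08077157 -0.386661   -4.834978  ]
[[248.   64. ]
 [381.   62.1]
 [381.9 126. ]
 [248.9 127.8]] [[0.4693 0.3952]
 [0.6095 0.4215]
 [0.625  0.3576]
 [0.4782 0.33  ]] [0.14261356 0.0657757  0.14930904] [0.5454895  0.37608328]
```

View pics/w4.png

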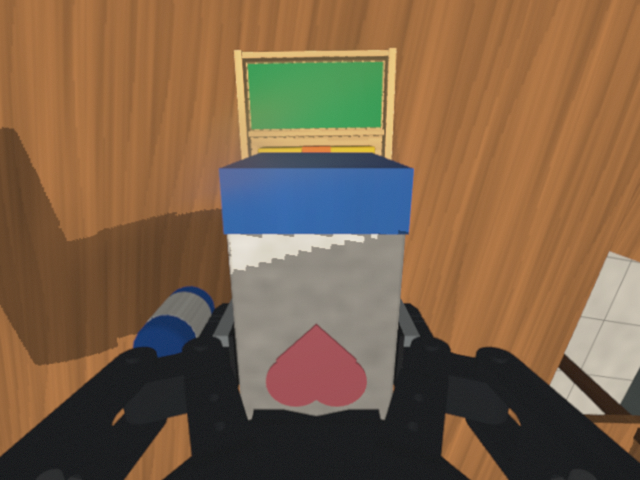

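The view shows the green bay at columns 248–382, rows 62–127. The outer rim's far wall is at about rows 50–57 and the divider at about 128–136; the pack sits behind the carton. I'm checking the rim edges by colour profile.

```bash
python3 - <<'E'
from h import *
s=np.load("w4.npy",allow_pickle=True).item(); h=cv2.cvtColor(s["pixels"],cv2.COLOR_RGB2HSV)
print("col315",[(v,*h[v,315].tolist()) for v in list(range(46,66))+list(range(123,142))])
print("row90",[(u,*h[90,u].tolist()) for u in list(range(232,252))+list(range(378,400))])
E
```

```text
col315 [(46, 15, 151, 154), (47, 14, 152, 154), (48, 14, 151, 157), (49, 14, 148, 158), (50, 16, 128, 180), (51, 19, 110, 221), (52, 20, 112, 228), (53, 20, 114, 229), (54, 20, 115, 228), (55, 19, 117, 224), (56, 18, 119, 195), (57, 18, 117, 131), (58, 19, 114, 103), (59, 19, 111, 106), (60, 18, 117, 133), (61, 20, 116, 171), (62, 30, 98, 164), (63, 55, 106, 161), (64, 67, 141, 157), (65, 66, 137, 158), (123, 67, 139, 160), (124, 67, 142, 160), (125, 67, 143, 160), (126, 67, 142, 160), (127, 61, 110, 158), (128, 32, 94, 154), (129, 18, 117, 209), (130, 19, 115, 222), (131, 19, 114, 223), (132, 19, 115, 224), (133, 19, 114, 225), (134, 19, 115, 224), (135, 18, 117, 202), (136, 18, 116, 198), (137, 18, 118, 209), (138, 18, 115, 217), (139, 19, 116, 222), (140, 19, 113, 223), (141, 19, 113, 223)]
row90 [(232, 14, 150, 151), (233, 14, 150, 148), (234, 14, 151, 152), (235, 14, 147, 160), (236, 16, 134, 188), (237, 19, 116, 228), (238, 20, 112, 234), (239, 20, 112, 233), (240, 21, 110, 234), (241, 21, 111, 235), (242, 20, 112, 234), (243, 18, 122, 217), (244, 18, 117, 142), (245, 19, 111, 108), (246, 19, 113, 113), (247, 19, 113, 129), (248, 27, 102, 138), (249, 53, 106, 151), (250, 65, 132, 156), (251, 66, 138, 157), (378, 67, 147, 156), (379, 68, 155, 155), (380, 67, 145, 155), (381, 56, 108, 160), (382, 33, 99, 165), (383, 20, 116, 180), (384, 18, 117, 131), (385, 18, 113, 108), (386, 18, 117, 131), (387, 18, 118, 188), (388, 20, 114, 230), (389, 21, 112, 234), (390, 21, 111, 234), (391, 21, 110, 235), (392, 21, 111, 235), (393, 20, 113, 233), (394, 17, 120, 216), (395, 15, 138, 163), (396, 14, 150, 148), (397, 14, 151, 154), (398, 14, 152, 161), (399, 14, 152, 166)]
```

```bash
python3 - <<'E'
from h import *
s=np.load("w4.npy",allow_pickle=True).item(); o=get_obs()
f=onplane(s,(315,56.3),.026)[0,:2]; d=onplane(s,(315,128.3),.020)[0,:2]; L=onplane(s,(243.4,90),.026)[0,:2]; R=onplane(s,(386.7,90),.026)[0,:2]
y=.185; x=np.array([np.cos(y),np.sin(y)]); l=np.array([-x[1],x[0]])
print("width",(f-d)@l,"length",(R-L)@x)
c=x*((R+L)@x/2)+l*((f+d)@l/2); print("centre",c)
# yaw from far rim line between columns
h=cv2.cvtColor(s["pixels"],cv2.COLOR_RGB2HSV)[...,2].astype(int)
us=np.arange(255,380,5); vs=[]
for u in us:
    col=h[50:62,u]; i=np.where((col[:-1]>=170)&(col[1:]<170))[0][0]; vs.append(50+i+(col[i]-170)/(col[i]-col[i+1]))
P=onplane(s,np.c_[us,vs],.026); k=np.polyfit(P[:,0],P[:,1],1); print("yaw",np.arctan(k[0]),"psi",np.arctan2(o["ee_rot"][1,0],o["ee_rot"][0,0]))
E
```

```text
width 0.07053143911265147 length 0.1497106305450124
centre [0.54561439 0.37679668]
yaw 0.18702865168941415 psi 1.7426666164414968
```

>>> step_arm --moves '[{"dp": [-2,10,0],"yaw": 0.12},{"dp": [-4,22,0],"yaw": 0.24},{"dp": [-6,34,0],"yaw": 0.36},{"dp": [-8,46,0],"yaw": 0.48},{"dp": [-10,58,0],"yaw": 0.6},{"dp": [-12,70,0],"yaw": 0.72},{"dp": [-14,82,0],"yaw": 0.84},{"dp": [-16,94,0],"yaw": 0.96},{"dp": [-18,104,0],"yaw": 1.08},{"dp": [-20,111,0],"yaw": 1.2}]'

```text
time: 21.98
position: [0.5456, 0.375, 0.3006]
ee_rot: [[-0.982, 0.191, 0.0], [0.191, 0.982, 0.0], [-0.0, 0.0, -1.0]]
wrist_force: [0.3, -1.0, -4.7]
opening: 0.0553
grasp_force: 65.7
```

>>> step_arm --moves '[{"dp": [-1,3,0],"yaw": 0.12},{"dp": [-1,3,0],"yaw": 0.24},{"dp": [-1,3,0],"yaw": 0.36},{"dp": [-1,3,-20],"yaw": 0.385},{"dp": [-1,3,-55],"yaw": 0.385},{"dp": [-1,3,-90],"yaw": 0.385},{"dp": [-1,3,-125],"yaw": 0.385},{"dp": [-1,3,-150],"yaw": 0.385},{"dp": [-1,3,-160],"yaw": 0.385},{"dp": [-1,3,-160],"yaw": 0.385}]'

```text
time: 22.82
position: [0.5437, 0.3767, 0.1384]
ee_rot: [[-0.983, -0.186, -0.003], [-0.186, 0.983, -0.002], [0.003, -0.002, -1.0]]
wrist_force: [-0.2, 0.4, -4.6]
opening: 0.0555
grasp_force: 65.4
```

```bash
python3 - <<'E'
from h import *
s=snap("wrist"); t=snap("top"); o=get_obs(); R=o["ee_rot"]
print(o["time"],o["joint_pos"].round(3),o["position"],np.arctan2(-R[1,0],-R[0,0]),o["wrist_force"])
cv2.imwrite("pics/both.png",np.hstack([cv2.resize(s["pixels"],(400,300)),cv2.resize(t["pixels"][170:290,120:280],(400,300))])[:,:,::-1])
E
```

```text
22.9167 [ 0.606  0.591  0.242  1.221 -0.     0.418] [0.545158   0.37810783 0.14198359] 0.1879781011501714 [ 0.53900594  0.15269495 -3.4349029 ]
```

View pics/both.png

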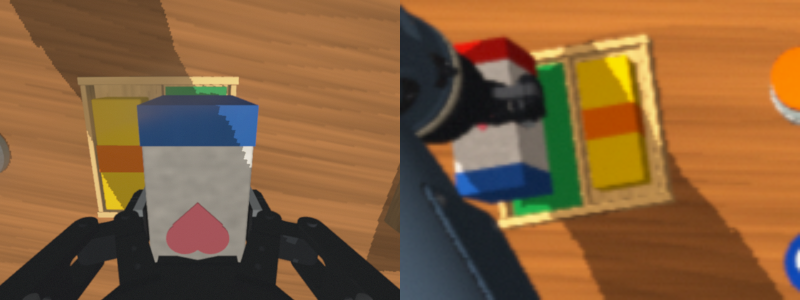

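The carton hangs over the green bay, parallel to it, with the pack undisturbed. Lowering gently.

>>> step_arm --moves '[{"dp": [0,0,-18],"yaw": 0},{"dp": [0,0,-36],"yaw": 0},{"dp": [0,0,-50],"yaw": 0},{"dp": [0,0,-58],"yaw": 0},{"dp": [0,0,-63],"yaw": 0},{"dp": [0,0,-66],"yaw": 0},{"dp": [0,0,-67],"yaw": 0},{"dp": [0,0,-67],"yaw": 0},{"dp": [0,0,-67],"yaw": 0}]'

```text
time: 23.67
position: [0.5449, 0.3785, 0.0742]
ee_rot: [[-0.982, -0.188, 0.001], [-0.188, 0.982, 0.001], [-0.001, 0.0, -1.0]]
wrist_force: [-1.1, 0.2, -5.5]
opening: 0.0553
grasp_force: 65.8
```

>>> step_arm --moves '[{"dp": [0,0,-0.5],"yaw": 0},{"dp": [0,0,-1],"yaw": 0},{"dp": [0,0,-1.5],"yaw": 0},{"dp": [0,0,-1.5],"yaw": 0},{"dp": [0,0,-1.5],"yaw": 0}]'

```text
time: 24.08
position: [0.5445, 0.3782, 0.0718]
ee_rot: [[-0.982, -0.188, -0.0], [-0.188, 0.982, 0.0], [0.0, 0.0, -1.0]]
wrist_force: [-0.1, 0.3, -4.9]
opening: 0.0557
grasp_force: 65.8
```

>>> step_arm --moves '[{"dp": [0,0,-0.5],"yaw": 0},{"dp": [0,0,-1],"yaw": 0},{"dp": [0,0,-1],"yaw": 0},{"dp": [0,0,-1],"yaw": 0}]'

```text
time: 24.42
position: [0.5445, 0.3782, 0.0717]
ee_rot: [[-0.982, -0.188, 0.0], [-0.188, 0.982, 0.0], [-0.0, 0.0, -1.0]]
wrist_force: [-5.4, -3.2, 7.5]
opening: 0.0553
grasp_force: 67.1
```

>>> step_arm --moves '[{"dp": [0,0,-0.5],"yaw": 0},{"dp": [0,0,-1],"yaw": 0},{"dp": [0,0,-1],"yaw": 0},{"dp": [0,0,-1],"yaw": 0}]'

```text
time: 24.75
position: [0.5445, 0.3783, 0.0717]
ee_rot: [[-0.982, -0.188, 0.001], [-0.188, 0.982, 0.001], [-0.001, 0.0, -1.0]]
wrist_force: [-9.7, -6.9, 20.9]
opening: 0.0555
grasp_force: 68.7
```

>>> step_arm --moves '[{"dp": [0,0,0.5],"yaw": 0},{"dp": [0,0,1.2],"yaw": 0},{"dp": [0,0,1.2],"yaw": 0}]'

```text
time: 25.0
position: [0.5446, 0.3783, 0.0717]
ee_rot: [[-0.982, -0.188, 0.001], [-0.188, 0.982, 0.0], [-0.001, 0.0, -1.0]]
wrist_force: [-4.3, -3.9, 7.5]
opening: 0.0555
grasp_force: 67.3
```

>>> step_arm --moves '[{"dp": [0,0,0],"yaw": 0},{"dp": [0,0,0],"yaw": 0},{"dp": [0,0,0],"yaw": 0},{"dp": [0,0,0],"yaw": 0},{"dp": [0,0,0],"yaw": 0},{"dp": [0,0,0],"yaw": 0}]' --fingers 68

```text
time: 25.5
position: [0.5445, 0.3783, 0.0709]
ee_rot: [[-0.982, -0.188, -0.0], [-0.188, 0.982, 0.0], [0.0, 0.0, -1.0]]
wrist_force: [-0.3, 0.3, 0.6]
opening: 0.068
grasp_force: 0.0
```

>>> step_arm --moves '[{"dp": [0,0,5],"yaw": 0},{"dp": [0,0,15],"yaw": 0},{"dp": [0,0,30],"yaw": 0},{"dp": [0,0,55],"yaw": 0},{"dp": [0,0,85],"yaw": 0},{"dp": [0,0,115],"yaw": 0},{"dp": [0,0,145],"yaw": 0},{"dp": [0,0,175],"yaw": 0},{"dp": [0,0,200],"yaw": 0},{"dp": [0,0,200],"yaw": 0}]'

```text
time: 26.33
position: [0.5455, 0.3789, 0.2776]
ee_rot: [[-0.982, -0.188, 0.006], [-0.188, 0.982, 0.004], [-0.007, 0.003, -1.0]]
wrist_force: [-0.3, 0.5, 0.4]
opening: 0.0682
grasp_force: 0.0
```

```bash
python3 - <<'E'
from h import *
s=snap("wrist"); t=snap("top"); sc=snap("scene"); print(get_obs()["time"])
a=np.hstack([cv2.resize(s["pixels"],(400,300)),cv2.resize(t["pixels"][160:310,120:320],(400,300))])
b=np.hstack([cv2.resize(sc["pixels"][160:400,240:560],(400,300)),cv2.resize(t["pixels"][130:280,400:600],(400,300))])
cv2.imwrite("pics/fin.png",np.vstack([a,b])[:,:,::-1])
E
```

```text
26.4833
```

View pics/fin.png

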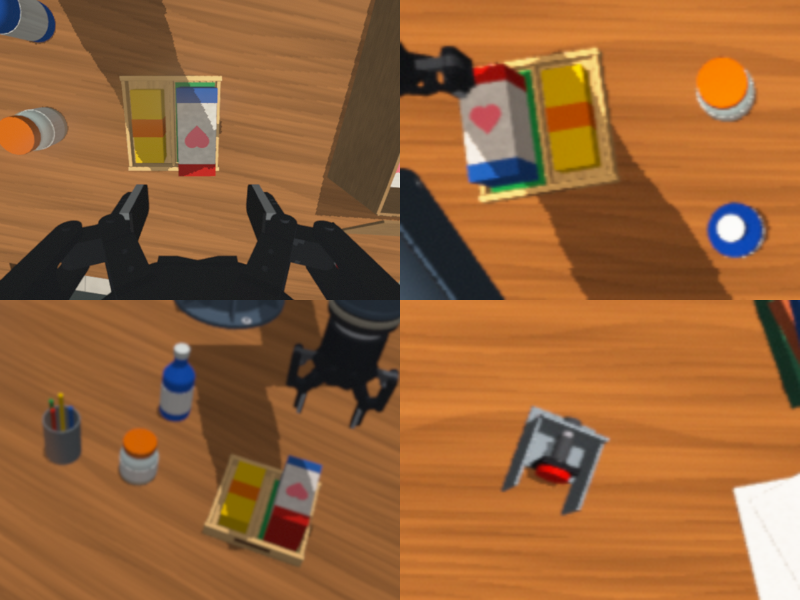

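The carton stands in the green bay beside the undisturbed pack; the bottle, jar and pen pot are upright, and the gripper is clear.

```bash
python3 -c "
from workcell import arm
print(arm.close_job())"
```

```text
the job is handed in; nothing more can be done
None
```

I pressed the carton's red end and then its blue end home on the stamp, set it down in the green bay and let go; the bottle, pen pot, jar and pack still stand where they were, and the job is handed in at about 26 s, though the hand-in returned no verdict.

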